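# Pack away the socket set

## Task

Pack away the socket set on its sloped stand: lay the ratchet handle flat in the tilted tray, set the loose steel lid on it so that it sits fully home, and swing the clamp arm down until its pad rests on the lid. The socket drawer below must be pushed fully shut as well. Set things down rather than dropping them, and leave the can, the blue bin and the glass jar where they are.

Things in the scene. Friction and masses are not known exactly. Their poses are not given: they have to be found in the camera images.
- stand: Dark brown sheet-steel bench stand, fixed, 170 (x) x 240 (y) x 62 mm carcass with the sloped tray above it. Origin: centre of its underside on the bench; x points from its drawer front to its back, z up; it is turned (yaw -1.65 to -1.05) so that its front faces the robot's left and its +y end lies far from the robot. Carcass front at x = -85 mm.
- tray: Open tray fixed on the stand, tilted 30 degrees so its mouth leans to the stand's front: its x climbs towards the stand's back, y is the stand's y, z the normal out of the mouth. Outer 108 (x) x 216 (y) x 42 mm (z), walls and floor 4 mm. Origin: centre of its underside. The ratchet lies along y, either way round; it may slide down to the lower (-x) wall, which is fine.
- tray_mouth (a point): Centre of the tray's mouth, level with its rim (tray z = 42 mm). Inside the mouth measures 100 x 208 mm, 38 mm deep.
- lid: Loose dark brown steel lid, 0.25 to 0.5 kg, right way up on the bench. Plate 116 (x) x 224 (y) x 5 mm (z = 8 to 13 mm); under it a plug 92 x 200 x 8 mm that drops inside the tray's walls, 4 mm free each side. Origin: centre of the plug's underside. Seated: origin at tray (0, 0, 34 mm) give or take that play, axes along the tray's; either way round.
- lid_handle (a point): Middle of the lid's steel bridge handle, 39 mm above the lid's origin: a flat-sided bar 14 mm wide (lid x), 80 mm long (lid y), lid z = 31 to 47 mm, on two posts near its ends (y = +-34 mm), open beneath.
- ratchet: Ratchet handle (socket driver), 180 mm long along y, 0.25 to 0.5 kg, lying flat on the bench. Black grip 24 mm wide (x), 24 mm high, from y = -90 to +20 mm, then a steel neck and a round steel head 40 mm across, 26 mm high, centred at y = +70 mm. Origin: on its underside, under the grip, near its centre of mass; z up.
- drawer (a joint): Socket drawer in the stand: 0 = fully shut, grows as it slides out along the stand's -x (m, up to 0.1). About 2 N of friction; stays where left.
- drawer_handle (a point): Middle of the drawer's steel bar handle: a bar along the stand's y, 110 mm long, 36 mm above the bench, standing 35 mm in front of the drawer's front; it moves with the drawer and, with the drawer shut, is at stand x = -120 mm.
- clamp (a joint): Clamp arm at the +y end of the tray: 0 = lying across the tray, its pad on the seated lid; pi/2 = standing along the tray's normal; larger = leaning outward, +y (rad, -0.12 to 2.0). It starts standing open. Stiff hinge (0.12 N m): it stays where left.
- clamp_hinge (a point): On the clamp's hinge line, which is parallel to the tray's x; at tray (0, 135, 53) mm.
- clamp_tip (a point): Tip of the clamp arm, 86 mm from its hinge line, mid-thickness. The arm is a flat steel bar 18 mm wide (along tray x), 8 mm thick, with a round rubber pad on its inner face 66 mm from the hinge.
- can: Bystander: steel can 64 mm across, 130 mm high. Origin: centre of its underside.
- parts_bin: Bystander: open blue plastic bin 100 x 120 x 60 mm. Origin: centre of its underside.
- jar: Bystander: closed glass jar 56 mm across, 80 mm high, on the far side of the stand from the robot. Origin: centre of its underside.
Things that resemble listed ones, but are neither listed nor needed, are in the scene too. Of the things like the ratchet, leave any that is turquoise; of the rest the smaller one is meant.

How it is judged:
On the way, in this order (a step that is already met when the one before it is completed fails the run):
1. the ratchet lies in the tray, released (x of ratchet in the frame of tray between -0.05 and 0.05 m and y of ratchet in the frame of tray between -0.05 and 0.05 m and z of ratchet in the frame of tray between -0.002 and 0.014 m and contact force between the fingers and ratchet below 0.3 N), for 0.2 s.
2. the lid sits home on the tray (x of lid in the frame of tray between -0.008 and 0.008 m and y of lid in the frame of tray between -0.008 and 0.008 m and z of lid in the frame of tray between 0.03 and 0.038 m and angle between the z axis of lid and the z axis of tray, either way round below 0.05 rad and angle between lid's own z axis and vertical below 0.8 rad), for 0.1 s.
3. the clamp arm is down on the lid (all of step 2 and value of joint clamp below 0.07 rad), for 0.1 s.
At the end, for the whole second after the job is handed in: Ratchet in the tray (within 50 mm of its centre, lying on its floor to 10 mm); lid home on the tray, right way up (8 mm in x and y, 4 mm in height, 0.05 rad); clamp joint below 0.07 rad; drawer joint below 5 mm; lid and ratchet released and at rest (all of step 1 and all of step 3 and value of joint drawer below 0.005 m and linear speed of each of lid, ratchet below 0.02 m/s and contact force between the fingers and lid below 0.3 N); the robot touches nothing.
It fails at once if the steel can is shifted by more than 30 mm (distance of can from where it was at the start of the episode above 0.03 m).
It fails at once if the blue bin is shifted by more than 30 mm (distance of parts_bin from where it was at the start of the episode above 0.03 m).
It fails at once if the glass jar is shifted by more than 30 mm (distance of jar from where it was at the start of the episode above 0.03 m).
It fails at once if the lid is dropped (falls free faster than 0.9 m/s) (linear speed of lid above 0.9 m/s and contact force between the arm and lid below 0.05 N and contact force between the fingers and lid below 0.3 N).
It fails at once if the ratchet is dropped (falls free faster than 0.9 m/s) (linear speed of ratchet above 0.9 m/s and contact force between the arm and ratchet below 0.05 N and contact force between the fingers and ratchet below 0.3 N).
It also fails if it takes over 72 s, if anything falls off the work surface, if the arm or the gripper's body presses on something with over 40 N, if the wrist force passes 120 N, or if a joint passes its speed limit or range.

## Robot

A 6-joint arm with a two-finger parallel gripper is mounted at the origin on the work surface. World frame = base frame: x ahead of the robot, y to its left, z up, the work surface at z = 0. Lengths are in m, angles in rad, forces in N, time in s.
With the tool pointing down it reaches from about 0.35 to 0.8 m from the base axis. Payload 7.3 kg.
Tool frame: the origin (TCP) lies between the finger pads; the fingertips stand 25 mm ahead of it and the grasp point (between the pads) lies 6 mm ahead of it (r.tip_extent is the distance from the TCP to the fingertips, in m); z points along the fingers, y is the direction in which the jaws open and shut (so a half turn about z gives the same grasp; the last joint's range is limited). The gripper opens to 85 mm and grips with 20 to 120 N. Pads are 22 mm wide; open, the fingers measure 114 mm over their backs; the gripper's body (76 mm by 85 mm) begins 54 mm behind the grasp point. The pads swing forward as they close: fully open they stand 13 mm farther back than shut.
Start: joints at [-1.366, 0.342, 1.524, -0, 1.275, -0.146], TCP at [0.18, -0.493, 0.256] pointing down, gripper open.
Joint ranges: [-2.53, 2.53], [-0.77, 2.02], [0.04, 2.7], [-1, 4.14], [0.28, 2.66], [-3.11, 3.11]. Speed limits (rad/s): [2.57, 2.57, 3.14, 3.14, 3.14, 3.14].

## Interface

Orientations are given as a unit quaternion [x, y, z, w].
In Python, from workcell import r, command_gripper, optics gives the robot as it stands. The module is installed in compiled form; this text tells all that it offers. Calls block until the motion is done:
- r.reach(position, orientation): joint-space move of the TCP to a pose.
- r.move_straight(position, orientation=None, speed=0.15, max_force=None): straight line of the TCP; orientation=None keeps the orientation; speed is the mean speed in m/s. With max_force (N) it stops when the force on the tool has changed by that much, and returns True; else False.
- r.movej(angles): joint-space move.
- command_gripper(opening, force=None): finger opening in m; force is the grip in N (None keeps the last); returns when the fingers have stopped.
- r.hold(seconds).
- r.solve_ik(position, orientation): joint angles nearest the present ones, or None.
- r.read_state(): the state.
- optics.get_image(name): name is "side" or "top"; returns (picture, depth): 420x560x3 uint8, red, green, blue; 420x560 float32, m along the optical axis (not along the pixel's ray), 0 where there is no reading.
- optics.camera_model(name): a dict with "K" (3x3 intrinsics, pixels), "R" (3x3) and "t" (3): a world point X has camera coordinates R X + t. Camera axes: x right, y down, z forward; pixel columns grow to the right and rows downward; lengths in m; the calibration is good to about 2 mm. A picture is of the moment at which its call begins. camera_model takes no time and is no camera call.
A pose or a line that the arm cannot do raises r.PlanningError and nothing moves.
- r.finish_job(): hands the job in, once; it reports no verdict.
The state is a dict: "time_s": time; "joint_positions": joint angles; "dq": joint speeds; "tau": joint torques, N m; "eef_pos": TCP position; "eef_rot": TCP orientation; "contact_force": force on the tool from outside, world axes, zero at the start; "torque": the same for the moment, N m; "grip_width": finger opening in m.
Only numpy, scipy, OpenCV 4.12 (cv2) and the standard library are available. Lean on these libraries where they do the work, as an engineer would, in place of code of your own. Each camera call takes 0.05 s, during which the arm holds its last target. There are 200 camera calls.

## Working session

There is one attempt and no reset: what is moved stays moved. The work goes in short steps, each a Python script; the robot and the scene stay as the last script left them, time stands still between calls to the robot, and variables do not carry over. Pictures are saved under pics/ and viewed, about 8 in all and at most 12, crops included, and the job is handed in when it is done.

```bash
mkdir -p pics
python3 - <<'E'
from workcell import r,optics
import cv2,numpy as np
for n in ("side","top"):
    p,d=optics.get_image(n); cv2.imwrite(f"pics/{n}0.png",p[:,:,::-1]); np.save(f"{n}0.npy",d)
    m=optics.camera_model(n); print(n,m["K"].tolist(),(-m["R"].T@m["t"]).round(3),m["R"].round(3).tolist())
print(r.read_state())
E
```

```text
side [[446.9365622853308, 0.0, 281.15119949012546], [0.0, 446.9365622853308, 202.37260306227176], [0.0, 0.0, 1.0]] [0.048 0.913 0.937] [[-0.895, -0.446, -0.02], [-0.28, 0.595, -0.753], [0.348, -0.668, -0.657]]
top [[434.5087598237925, 0.0, 270.4322383225528], [0.0, 434.5087598237925, 207.3423441280632], [0.0, 0.0, 1.0]] [0.187 0.064 1.511] [[0.043, -0.999, -0.002], [-0.974, -0.041, -0.223], [0.223, 0.012, -0.975]]
{'time_s': 0.1, 'joint_positions': array([-1.36601112e+00,  3.42661616e-01,  1.52487821e+00, -5.95482688e-05,
        1.27539841e+00, -1.45988321e-01]), 'dq': array([ 0.00076674, -0.00044143, -0.00309057, -0.00228036,  0.00131574,
       -0.00044167]), 'tau': array([ 1.35235525e-03, -4.34449375e+01, -2.46491182e+01, -2.09892623e-04,
        4.62045515e-03, -3.21200027e-07]), 'eef_pos': array([ 0.18035101, -0.49272474,  0.25570609]), 'eef_rot': array([ 9.84657387e-01,  1.74497496e-01, -4.82424926e-05, -6.71662112e-04]), 'contact_force': array([0.30336291, 0.29342489, 0.4546669 ]), 'torque': array([0.01702978, 0.03857991, 0.02103467]), 'grip_width': 0.08553402521653108}
```

View pics/top0.png

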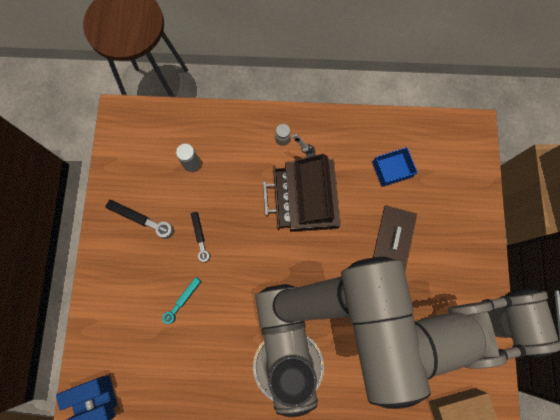

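View pics/side0.png

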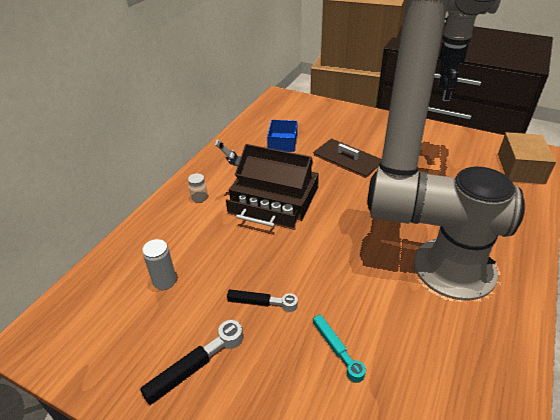

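Candidates for the ratchet (top view): large black one (140,218), small black one (200,237), turquoise (182,300). I choose the small black one at (200,237). The lid is at (395,235), the stand at (305,190), the can at (188,157), the jar at (283,133) and the bin at (395,167). Next is the close crop, plus fitting the geometry to the depth clouds.

```bash
cat > h.py <<'E'
from workcell import r,optics,command_gripper
import cv2,numpy as np
from scipy.optimize import least_squares
from scipy.spatial.transform import Rotation as Ro
def px(n,u,v,d):
    m=optics.camera_model(n);K=m["K"]
    u,v,d=map(np.asarray,(u,v,d))
    c=np.stack([(u-K[0,2])/K[0,0]*d,(v-K[1,2])/K[1,1]*d,d],-1)
    return (c-m["t"])@m["R"]
def cloud(n,d):
    v,u=np.nonzero(d>0); return px(n,u,v,d[v,u]),u,v
def proj(n,X):
    m=optics.camera_model(n); c=np.asarray(X)@m["R"].T+m["t"]; c=c@m["K"].T; return c[...,:2]/c[...,2:]
def box(P,lo,hi):
    c=(np.array(lo)+hi)/2;h=(np.array(hi)-lo)/2;q=np.abs(P-c)-h
    return np.linalg.norm(np.maximum(q,0),axis=-1)+np.minimum(q.max(-1),0)
def trayR(yaw): return Ro.from_euler('z',yaw)*Ro.from_euler('y',-30,degrees=True)
TB=[((-.054,-.108,0),(.054,.108,.004)),((-.054,-.108,0),(-.05,.108,.042)),((.05,-.108,0),(.054,.108,.042)),((-.054,-.108,0),(.054,-.104,.042)),((-.054,.104,0),(.054,.108,.042))]
LB=[((-.058,-.112,.008),(.058,.112,.013)),((-.046,-.1,0),(.046,.1,.008)),((-.007,-.04,.031),(.007,.04,.047))]
RB=[((-.012,-.09,0),(.012,.02,.024)),((-.006,.02,.006),(.006,.055,.02))]
def sdf(P,B): return np.min([box(P,*b) for b in B],0)
E
python3 - <<'E'
from h import *
for n in ("side","top"):
    P,u,v=cloud(n,np.load(f"{n}0.npy"))
    for nm,(a,b) in dict(rat=(np.array([200,237]),0),lid=(np.array([397,238]),0),tray=(np.array([315,190]),0)).items():
        if n=="top":
            i=np.argmin((u-a[0])**2+(v-a[1])**2); print(nm,P[i].round(3))
    f=(P[:,2]>-.05)&(P[:,2]<.02)&(abs(P[:,0]-.3)<.4)&(abs(P[:,1]-.1)<.5); print(n,"bench z",np.median(P[f,2]))
t=cv2.imread("pics/top0.png"); s=cv2.imread("pics/side0.png")
z=lambda im,a,b,c,d,k:cv2.resize(im[b:d,a:c],None,fx=k,fy=k,interpolation=cv2.INTER_CUBIC)
A=z(t,255,120,345,240,5);B=z(s,205,130,325,240,300/110);C=z(t,185,205,225,270,300/65)
W=np.zeros((600,800,3),np.uint8);W[:,:450]=A;W[:300,450:450+B.shape[1]]=B[:300];W[300:300+C.shape[0],450:450+C.shape[1]]=C[:300]
cv2.imwrite("pics/c1.png",W)
E
```

```text
side bench z -0.0002582978720896332
rat [0.412 0.32  0.026]
lid [ 0.434 -0.354  0.045]
tray [ 0.578 -0.067  0.093]
top bench z 5.276482206459818e-05
```

View pics/c1.png

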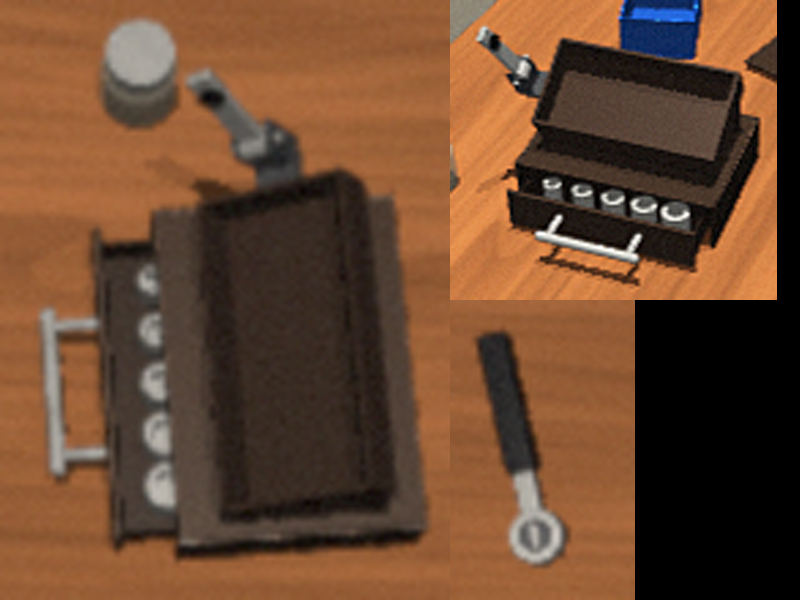

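The crop confirms a small black-grip ratchet with its head at crop (537,535), top pixel ≈(203.6,256). The drawer is open, with its handle bar at top pixel ≈(265,198), and the clamp leans outward, tip at ≈(296,136). Now fitting poses.

```bash
cat > fit.py <<'E'
from h import *
def clouds(k): return np.vstack([cloud(n,np.load(f"{n}{k}.npy"))[0] for n in ("side","top")])
def fit(P,B,x0,mk):
    f=lambda x: sdf((P-x[:3])@mk(x[3]).as_matrix(),B)
    P0=P
    for tol in (.03,.015,.008,.005):
        P=P0; P=P0[np.abs(f(x0))<tol]
        s=least_squares(f,x0,loss='soft_l1',f_scale=.002,x_scale=[.01,.01,.01,.1]); x0=s.x
    return x0,len(P),np.abs(f(x0)).mean()
rz=lambda a:Ro.from_euler('z',a)
if __name__=="__main__":
    P=clouds(0)
    near=lambda c,rad:P[(np.hypot(P[:,0]-c[0],P[:,1]-c[1])<rad)]
    Q=near((.58,-.07),.16);Q=Q[Q[:,2]>.066]
    for y0 in (-1.55,-1.35,-1.15):
        print("tray",*fit(Q,TB,np.array([.58,-.07,.085,y0]),trayR))
    Q=near((.434,-.354),.15);Q=Q[(Q[:,2]>.005)&(Q[:,2]<.06)]
    for y0 in (-.3,-.1,1.6): print("lid",len(Q),*fit(Q,LB,np.array([.434,-.354,0,y0]),rz))
    Q=near((.41,.32),.12);Q=Q[(Q[:,2]>.005)]
    B=RB+[((-.017,.053,.0),(.017,.087,.026))]
    for y0 in (2.9,3.3): print("rat",len(Q),*fit(Q,B,np.array([.43,.32,0,y0]),rz))
    import pprint
    for nm,n,u,v in (("handle","top",265,198),("tip","top",296,136),("can","top",187,152),("jar","top",283,128),("bin","top",395,167)):
        d=np.load(n+"0.npy")[v-2:v+3,u-2:u+3]; print(nm,px(n,u,v,d.min()).round(3))
E
python3 fit.py
```

```text
tray [ 0.57751015 -0.06983888  0.09528555 -1.46049963] 4923 0.0011015199916872152
tray [ 0.57751015 -0.06983888  0.09528555 -1.46049963] 4923 0.0011015199916871129
tray [ 0.57751015 -0.06983888  0.09528555 -1.46049963] 4923 0.0011015199916868507
lid 3118 [ 0.43628546 -0.35331952  0.00186552 -1.79669863] 2909 0.0013915042114991546
lid 3118 [ 0.43628816 -0.35330498  0.00186522  1.3448146 ] 2910 0.001392760019975297
lid 3118 [ 0.43628546 -0.35331952  0.00186552  1.34489402] 2909 0.0013915042112246602
rat 1556 [0.42961342 0.34452766 0.01007523 3.00135052] 283 0.0023733901671638296
rat 1556 [0.42687895 0.34795052 0.01147906 3.12173125] 308 0.0022747766825596013
handle [0.555 0.101 0.047]
tip [0.718 0.008 0.219]
can [0.679 0.367 0.139]
jar [0.802 0.049 0.083]
bin [ 0.699 -0.362  0.01 ]
```

```bash
cat >> h.py <<'E'
def onz(n,u,v,z):
    a,b=px(n,u,v,1.),px(n,u,v,2.); return a+(b-a)*(z-a[2])/(b-a)[2]
E
python3 - <<'E'
from h import *
print("top: end",onz("top",194.3,212.6,.02).round(4),"head",onz("top",203.9,256.3,.024).round(4))
print("side: end",onz("side",228,296,.015).round(4),"head",onz("side",290,301,.024).round(4))
for n,(u0,v0,u1,v1) in dict(top=(188,208,216,268),side=(222,284,303,314)).items():
    P,u,v=cloud(n,np.load(n+"0.npy")); k=(u>=u0)&(u<=u1)&(v>=v0)&(v<=v1)&(P[:,2]>.008)
    im=cv2.imread(f"pics/{n}0.png")[v,u].max(-1)
    g=k&(im<70)&(P[:,2]>.019); Q=P[g]
    c=Q.mean(0); w,V=np.linalg.eigh(np.cov((Q-c)[:,:2].T)); d=V[:,1]; t=(Q-c)[:,:2]@d
    print(n,g.sum(),"grip top c",c.round(4),"dir",d.round(3),np.arctan2(*-d[::-1]),"ext",np.percentile(t,[1,99]).round(3), np.percentile(Q[:,2],[10,50,90]).round(3))
    print([ (p.round(3)) for p in (c[:2]+d*np.percentile(t,1),c[:2]+d*np.percentile(t,99))])
E
```

```text
top: end [0.4981 0.3479 0.02  ] head [0.3459 0.3017 0.024 ]
side: end [0.4969 0.3564 0.015 ] head [0.3455 0.3081 0.024 ]
top 167 grip top c [0.4471 0.3342 0.0243] dir [-0.954 -0.301] 0.30603720761630876 ext [-0.054  0.051] [0.021 0.024 0.028]
[array([0.499, 0.351]), array([0.398, 0.319])]
side 342 grip top c [0.4467 0.3374 0.0233] dir [-0.954 -0.3  ] 0.30496863493378024 ext [-0.054  0.079] [0.021 0.023 0.026]
[array([0.498, 0.354]), array([0.371, 0.314])]
```

```bash
cat >> h.py <<'E'
TO=np.array([.5775,-.0698,.0953]); TR=trayR(-1.4605)
def q_tool(xd,zd):
    xd=np.asarray(xd,float);z=np.asarray(zd,float)/np.linalg.norm(zd);x=xd-z*(xd@z);x/=np.linalg.norm(x)
    return Ro.from_matrix(np.stack([x,np.cross(z,x),z],1)).as_quat()
def T(x,y,z): return TO+TR.apply([x,y,z])
TM=TR.as_matrix(); QT=q_tool(TM[:,1],-TM[:,2])
RD=np.array([-.954,-.3005,0]); RP=np.array([.4136,.3253,0]); QR=q_tool(-RD,[0,0,-1])
LY=-1.797; LP=np.array([.4363,-.3533,0]); LD=np.array([-np.sin(LY),np.cos(LY),0]); QL=q_tool(LD,[0,0,-1])
def clampP(q,rho=.07,off=.004,w=.012): # TCP for pushing clamp at angle q, fingers closed
    y=.135-rho*np.cos(q)+(off+w*np.sin(q))*np.sin(q); z=.053+rho*np.sin(q)+(off+w*np.sin(q))*np.cos(q)
    return T(0,y,z+.025*1)
def st(m=""):
    s=r.read_state(); print(m,"t",round(s["time_s"],2),s["eef_pos"].round(4),"F",s["contact_force"].round(1),"w",round(s["grip_width"],4))
E
python3 - <<'E'
from h import *
print("tip in tray",TR.inv().apply(np.array([.718,.008,.219])-TO), "handle", TR.inv().apply(np.array([.555,.101,.047])-TO))
sx=np.array([TM[0,0],TM[1,0],0]);sx/=np.linalg.norm(sx);print("sx",sx)
H=np.array([.555,.101,.036])
P=dict(rat=(RP+[0,0,.027],QR),ratup=(RP+[0,0,.2],QR),lid=(LP+[0,0,.034],QL),lidup=(LP+[0,0,.25],QL),tr=(T(-.012,0,.031),QT),trup=(T(-.012,0,.2),QT),
 lids=(T(0,0,.068),QT),lidsup=(T(0,0,.17),QT),dr0=(H-sx*.05+[0,0,.01],QT),dr1=(H+sx*.08,QT))
for a in (2.1,1.8,1.57,1.2,.8,.4,0): P[f"cl{a}"]=(clampP(a),QT)
for k,v in P.items(): 
    s=r.solve_ik(*v); print(k,v[0].round(3),None if s is None else s.round(2))
E
```

```text
tip in tray [0.00827592 0.14820992 0.13805835] handle [-0.17331316 -0.00356284  0.04429036]
sx [ 0.11007283 -0.99392352  0.        ]
rat [0.414 0.325 0.027] [ 0.52  0.64  1.77 -0.    0.73  1.79]
ratup [0.414 0.325 0.2  ] [ 0.52  0.4   1.61 -0.    1.14  1.79]
lid [ 0.436 -0.353  0.034] [-0.82  0.67  1.67 -0.    0.8   0.98]
lidup [ 0.436 -0.353  0.25 ] [-0.82  0.41  1.43 -0.    1.3   0.98]
tr [ 0.575 -0.044  0.116] [ 0.04  0.61  1.62 -0.65  0.98  1.89]
trup [0.565 0.04  0.263] [ 0.19  0.47  1.42 -0.54  1.34  1.8 ]
lids [ 0.574 -0.036  0.154] [ 0.06  0.56  1.59 -0.61  1.05  1.84]
lidsup [0.568 0.015 0.243] [ 0.15  0.48  1.46 -0.55  1.27  1.79]
dr0 [0.549 0.151 0.046] [ 0.38  0.77  1.53 -0.58  1.07  2.19]
dr1 [0.564 0.021 0.036] [ 0.16  0.74  1.65 -0.69  0.9   2.1 ]
cl2.1 [0.752 0.016 0.209] [ 0.11  0.85  0.86 -0.53  1.45  1.64]
cl1.8 [0.735 0.019 0.219] [ 0.12  0.81  0.92 -0.53  1.44  1.66]
cl1.57 [0.719 0.02  0.223] [ 0.12  0.77  0.98 -0.53  1.42  1.67]
cl1.2 [0.692 0.018 0.224] [ 0.12  0.72  1.08 -0.53  1.38  1.7 ]
cl0.8 [0.665 0.009 0.214] [ 0.12  0.67  1.2  -0.54  1.31  1.73]
cl0.4 [ 0.645 -0.005  0.193] [ 0.1   0.64  1.31 -0.56  1.24  1.76]
cl0 [ 0.638 -0.022  0.166] [ 0.07  0.65  1.37 -0.58  1.16  1.78]
```

Run:
```python
from h import *
command_gripper(.05,40)
g=RP+RD*.0
r.reach(g+[0,0,.26],QR); r.move_straight(g+[0,0,.08],speed=.25)
print(r.move_straight(g+[0,0,.028],speed=.08,max_force=8)); st("down")
command_gripper(.0,60); st("grip")
r.move_straight(g+[0,0,.26],speed=.25); r.hold(.2); st("up")
p,d=optics.get_image("side"); a=cv2.resize(p,None,fx=1,fy=1)
q,_=optics.get_image("top"); 
W=np.hstack([cv2.resize(p[130:350,150:430],None,fx=1.4,fy=1.4),cv2.resize(q[100:320,100:380],None,fx=1.4,fy=1.4)])
cv2.imwrite("pics/g1.png",W[:,:,::-1])
```

```text
False
down t 5.19 [0.4139 0.3255 0.0283] F [-0.2  0.4  0.4] w 0.0499
grip t 5.54 [0.4141 0.3255 0.0288] F [ 0.1 -1.9  5.9] w 0.0231
up t 6.82 [0.4132 0.3251 0.2587] F [ 0.2 -0.8 -3.8] w 0.0231
```

View pics/g1.png

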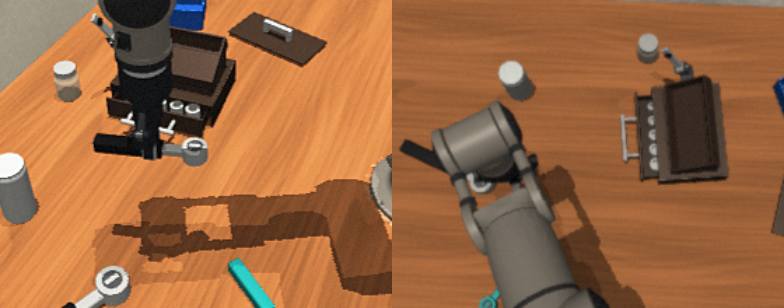

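The ratchet is held level at view pixel (150,147), with 3.8 N of weight on the wrist. Now placing it in the tray.

Run:
```python
from h import *
r.reach(T(-.01,0,.2),QT); st("above")
r.move_straight(T(-.01,0,.06),speed=.2); st("in")
print(r.move_straight(T(-.01,0,.029),speed=.04,max_force=6)); st("down")
s=r.read_state(); print("tray-frame TCP",TR.inv().apply(s["eef_pos"]-TO).round(4))
command_gripper(.036,40); r.hold(.2); st("open")
r.move_straight(T(-.01,0,.13),speed=.15); r.move_straight(T(-.02,0,.2),speed=.25)
# away over the front, drawer side
sx=np.array([TM[0,0],TM[1,0],0]);sx/=np.linalg.norm(sx)
H=np.array([.555,.101,.036])
r.reach(H-sx*.075+[0,0,.15],QT)
p,d=optics.get_image("side"); q,e=optics.get_image("top"); np.save("side1.npy",d);np.save("top1.npy",e); st()
W=np.hstack([cv2.resize(p[130:240,205:325],None,fx=3.2,fy=3.2),cv2.resize(q[120:240,255:355],None,fx=3.2,fy=2.934)[:352]])
cv2.imwrite("pics/g2.png",W[:,:,::-1])
```

```text
above t 8.16 [0.5653 0.0391 0.2634] F [-0.  -0.2 -4.2] w 0.0228
in t 9.01 [ 0.5739 -0.0307  0.1433] F [ 0.5  0.4 -3.2] w 0.0229
True
down t 9.7 [ 0.5744 -0.0457  0.117 ] F [-1.   2.   4.1] w 0.0227
tray-frame TCP [-0.0102 -0.0004  0.0309]
open t 10.18 [ 0.5736 -0.0455  0.1157] F [ 0.   0.5 -0.2] w 0.036
 t 12.18 [0.5474 0.1739 0.1868] F [ 0.2 -0.2  0.1] w 0.0358
```

View pics/g2.png

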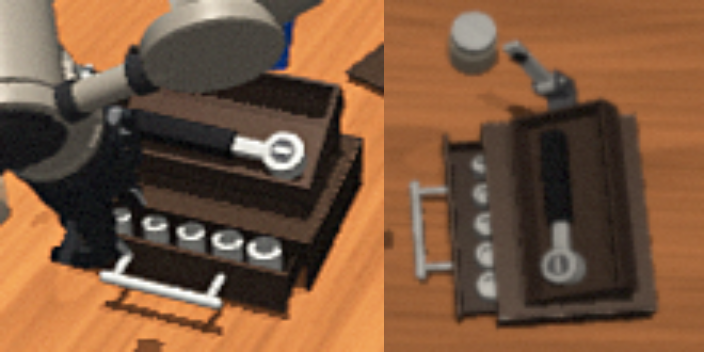

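The ratchet lies flat in the tray, in the top crop from (555,150) to (562,265), about central. Now pushing the drawer shut.

Run:
```python
from h import *
sx=np.array([TM[0,0],TM[1,0],0]);sx/=np.linalg.norm(sx)
H=np.array([.555,.101,.046])
command_gripper(0,40)
r.move_straight(H-sx*.06,speed=.2); st("pre")
print(r.move_straight(H+sx*.1,speed=.06,max_force=12)); st("pushed")
s=r.read_state(); print("along",(s["eef_pos"]-H)@sx, "tray-rel",(s["eef_pos"]-TO)@sx)
r.move_straight(s["eef_pos"]-sx*.05,speed=.2)
r.move_straight(s["eef_pos"]-sx*.08+[0,0,.2],speed=.3)
r.reach(LP+[0,0,.26],QL)
p,d=optics.get_image("side"); q,e=optics.get_image("top"); np.save("side2.npy",d);np.save("top2.npy",e); st()
W=np.hstack([cv2.resize(p[130:240,205:325],None,fx=3.2,fy=3.2),cv2.resize(q[120:240,255:355],None,fx=3.2,fy=2.934)[:352]])
cv2.imwrite("pics/g3.png",W[:,:,::-1])
import fit
P=fit.clouds(2);Q=P[(np.hypot(P[:,0]-.58,P[:,1]+.07)<.16)&(P[:,2]>.066)]
B=TB+[((-.022,-.09,0),(.002,.09,.028))]
print(fit.fit(Q,B,np.array([.5775,-.07,.0953,-1.46]),trayR))
print("T only",[fit.fit(cloud(n,np.load(f))[0],TB,np.array([.5775,-.07,.0953,-1.46]),trayR) for n,f in (("top","top0.npy"),("side","side0.npy"))])
for n in ("top","side"):
    P=cloud(n,np.load(n+"0.npy"))[0];Q=P[(np.hypot(P[:,0]-.434,P[:,1]+.354)<.15)&(P[:,2]>.005)&(P[:,2]<.06)]
    print("lid",n,fit.fit(Q,LB,np.array([.4363,-.3533,.0018,-1.797]),fit.rz))
```

```text
pre t 13.47 [0.5491 0.161  0.047 ] F [-0.   0.9  0.3] w 0.0001
True
pushed t 14.9 [0.5573 0.0816 0.0459] F [-1.2  7.7  3. ] w 0.0005
along 0.019490416878346357 tray-rel -0.1527483597484282
 t 18.12 [ 0.437  -0.3524  0.2599] F [-0.1 -0.4  0.4] w -0.0001
(array([ 0.57773173, -0.06947793,  0.0951703 , -1.46087447]), 4646, np.float64(0.001271176428636621))
T only [(array([ 0.57709355, -0.07008002,  0.09536947, -1.46204906]), 2261, np.float64(0.00113482583788141)), (array([ 0.57767193, -0.06692483,  0.09320305, -1.45735501]), 2758, np.float64(0.0012069045849567635))]
lid top (array([ 0.43745482, -0.35422997,  0.00212956, -1.79043952]), 1692, np.float64(0.0014618617637350154))
lid side (array([ 4.36398525e-01, -3.53150188e-01,  1.31912051e-03, -1.80003095e+00]), 1219, np.float64(0.0012811800003757483))
```

View pics/g3.png

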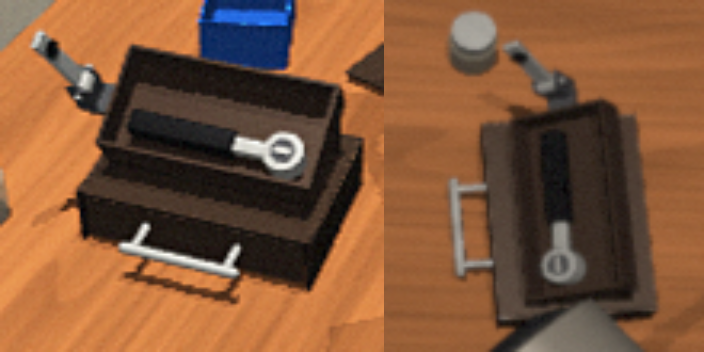

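The drawer looks shut: its front is flush and it stopped against 12 N. Now the lid.

Run:
```python
from h import *
command_gripper(.045,60)
r.move_straight(LP+[0,0,.09],QL,speed=.25)
print(r.move_straight(LP+[0,0,.044],speed=.08,max_force=6)); st("down")
command_gripper(0,90); st("grip")
print("tcp rel", r.read_state()["eef_pos"]-LP)
r.move_straight(LP+[0,0,.28],speed=.2); r.hold(.2); st("up")
r.reach(T(0,0,.2),QT); r.hold(.1); st("above")
p,d=optics.get_image("side"); q,e=optics.get_image("top"); np.save("side3.npy",d);np.save("top3.npy",e)
W=np.hstack([cv2.resize(p[80:240,175:335],None,fx=2.4,fy=2.4),cv2.resize(q[100:260,245:405],None,fx=2.4,fy=2.4)])
cv2.imwrite("pics/g4.png",W[:,:,::-1])
import fit
s=r.read_state(); E=Ro.from_quat(s["eef_rot"])
# lid visible pieces: fit x,y,z,yaw in the tray tilt
P=fit.clouds(3); L=TR.inv().apply(P-TO); k=(abs(L[:,0])<.075)&(abs(L[:,1])<.135)&(abs(L[:,2]-.166)<.018)
print(k.sum()); print("lid plate ext in tray",np.percentile(L[k],[1,50,99],axis=0).round(4))
r0=trayR
x=fit.fit(P[k],LB[:2],np.r_[T(0,0,.157),-1.4605],trayR); print("lid fit tray",TR.inv().apply(x[0][:3]-TO).round(4),x[0][3]+1.4605,x[1:])
print("tcp tray",TR.inv().apply(s["eef_pos"]-TO).round(4))
```

```text
False
down t 20.18 [ 0.4365 -0.3535  0.0442] F [-0.4  0.6  1.2] w 0.0451
grip t 20.57 [ 0.4366 -0.3537  0.0448] F [-0.6  0.5  6.3] w 0.0125
tcp rel [ 0.0003397  -0.0003614   0.04480343]
up t 22.1 [ 0.4361 -0.3531  0.2791] F [ 0.5 -0.5 -4.1] w 0.012
above t 23.69 [0.5666 0.0281 0.2686] F [-0.5 -0.1 -4.1] w 0.0118
4289
lid plate ext in tray [[-0.0572 -0.1116  0.1623]
 [-0.0012 -0.0273  0.1676]
 [ 0.0579  0.1088  0.1737]]
lid fit tray [ 0.0005 -0.0003  0.1572] -0.0017471578020575862 (4266, np.float64(0.0012756754014116231))
tcp tray [ 1.100e-03 -1.000e-04  1.994e-01]
```

View pics/g4.png

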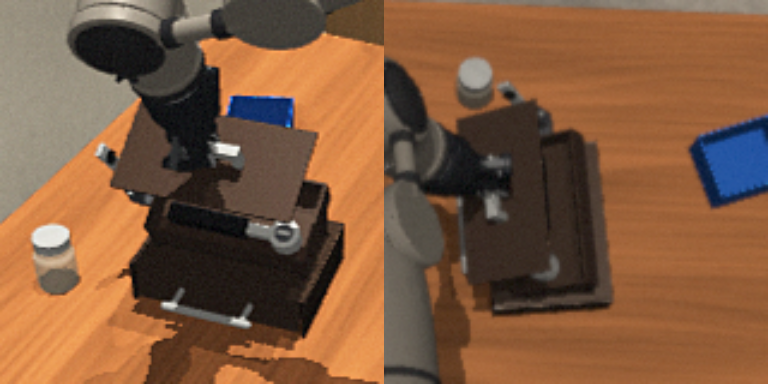

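Held lid and tray are aligned to under 1 mm. Lowering it along the tray normal.

Run:
```python
from h import *
r.move_straight(T(0,0,.1),speed=.15)
hit=r.move_straight(T(0,0,.066),speed=.03,max_force=8); st("down %s"%hit)
z=TR.inv().apply(r.read_state()["eef_pos"]-TO); print(z.round(4))
if .070<z[2]<.0795:
    command_gripper(.04,60); r.hold(.2); st("open")
    r.move_straight(T(0,0,.12),speed=.15); r.move_straight(T(-.06,0,.24),speed=.3)
    r.reach(T(-.13,0,.2),QT)
    p,d=optics.get_image("side"); q,e=optics.get_image("top"); np.save("side4.npy",d);np.save("top4.npy",e)
    W=np.hstack([cv2.resize(p[110:250,190:330],None,fx=2.6,fy=2.6),cv2.resize(q[110:250,245:385],None,fx=2.6,fy=2.6)])
    cv2.imwrite("pics/g5.png",W[:,:,::-1])
    import fit
    P=fit.clouds(4); L=TR.inv().apply(P-TO); k=(abs(L[:,0])<.075)&(abs(L[:,1])<.125)&(abs(L[:,2]-.05)<.04)
    x=fit.fit(P[k],LB,np.r_[T(0,0,.034),-1.4605],trayR); print("lid fit tray",TR.inv().apply(x[0][:3]-TO).round(4),x[0][3]+1.4605,x[1:])
    pl=L[k&(abs(L[:,0])>.015)&(abs(L[:,0])<.05)&(abs(L[:,1])<.1)]; pl=pl[abs(pl[:,2]-.046)<.012]
    A=np.c_[pl[:,:2],np.ones(len(pl))]; print("plane slopes",np.linalg.lstsq(A,pl[:,2],rcond=None)[0].round(4),len(pl)); st()
```

```text
down True t 25.38 [ 0.5731 -0.0315  0.1618] F [-1.8  2.   4. ] w 0.0125
[-0.0002 -0.0002  0.0769]
open t 25.97 [ 0.5723 -0.0312  0.1604] F [-0.1  0.8 -0.7] w 0.0397
lid fit tray [-0.0039  0.0002  0.0346] 0.004339445019772237 (4199, np.float64(0.0013266939599529976))
plane slopes [-0.0005  0.0005  0.0451] 2240
 t 27.52 [0.555  0.1402 0.205 ] F [-1.2 -0.2 -0.6] w 0.0398
```

View pics/g5.png

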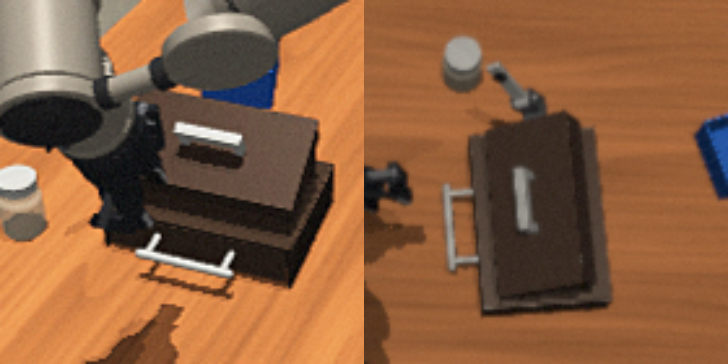

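The lid is home: it slid 3.9 mm to the lower wall as expected, height fit 34.6 mm, slopes about 0.0005. Next is the clamp, whose tip is at top-crop (492,68), leaning outward to about 1.7 rad.

Run:
```python
from h import *
command_gripper(0,40)
n=TM[:,2]
c0=clampP(2.1,rho=.066,w=.02)
r.move_straight(T(-.13,0,.27),speed=.3)
r.reach(c0+n*.09,QT); st("above")
print(r.move_straight(c0,speed=.15,max_force=10)); st("c0")
for q in np.arange(1.9,-.01,-.19):
    h=r.move_straight(clampP(q,rho=.066),speed=.08,max_force=15)
    print(round(q,2),h,r.read_state()["contact_force"].round(1))
    if h: break
h=r.move_straight(clampP(0,rho=.066)-n*.012,speed=.03,max_force=10); st("press %s"%h)
print(TR.inv().apply(r.read_state()["eef_pos"]-TO).round(4))
```

```text
above t 29.31 [0.7506 0.0576 0.2797] F [-0.   1.   0.3] w 0.0002
False
c0 t 30.06 [0.7564 0.0134 0.2043] F [ 0.  -0.3  0.5] w -0.0001
1.9 False [-0.   0.9  0.4]
1.71 False [-0.1  0.1 -0.3]
1.52 False [ 0.1  0.6 -0.6]
1.33 False [-0.6  0.3 -0.2]
1.14 False [ 0.4 -0.3  0.4]
0.95 False [ 0.1 -0.  -0.1]
0.76 False [ 0. -0.  1.]
0.57 False [-0.6 -0.3  0.3]
0.38 False [-0.1  0.   0.9]
0.19 False [ 0.7 -0.2  0.9]
0.0 False [-0.3  0.1  0. ]
press True t 33.93 [ 0.6421 -0.0224  0.1648] F [-1.7  2.   5.1] w 0.0
[0.0001 0.0694 0.0802]
```

Run:
```python
from h import *
n=TM[:,2]
r.move_straight(T(0,.066,.17),speed=.2); r.move_straight(T(-.1,0,.25),speed=.3)
r.reach(LP+[0,0,.3],QL); r.hold(.2); st()
p,d=optics.get_image("side"); q,e=optics.get_image("top"); np.save("side5.npy",d);np.save("top5.npy",e)
W=np.hstack([cv2.resize(p[110:250,190:330],None,fx=2.8,fy=2.8),cv2.resize(q[110:250,245:385],None,fx=2.8,fy=2.8)])
cv2.imwrite("pics/g6.png",W[:,:,::-1])
import fit
P=fit.clouds(5); L=TR.inv().apply(P-TO); k=(abs(L[:,0])<.075)&(abs(L[:,1])<.125)&(abs(L[:,2]-.05)<.04)
kk=k&((L[:,1]<.04))
x=fit.fit(P[kk],LB,np.r_[T(-.004,0,.034),-1.4605],trayR); print("lid fit tray",TR.inv().apply(x[0][:3]-TO).round(4),x[0][3]+1.4605,x[1:])
a=L[(abs(L[:,0])<.007)&(L[:,1]>.05)&(L[:,1]<.118)&(L[:,2]>.051)&(L[:,2]<.09)]
print("arm top",len(a),np.polyfit(a[:,1]-.135,a[:,2],1).round(4),np.percentile(a[:,2],[5,50,95]).round(4))
sx=np.array([TM[0,0],TM[1,0],0]);sx/=np.linalg.norm(sx); print(((onz("top",279.6,194.6,.042)-TO)@sx).round(4))
```

```text
t 37.21 [ 0.4369 -0.3525  0.2999] F [ 0.7  0.6 -0.1] w 0.0001
lid fit tray [-0.0036 -0.0005  0.0345] -0.004674087577486441 (3290, np.float64(0.0013358659539179))
arm top 147 [0.0076 0.056 ] [0.0516 0.0552 0.0603]
-0.1211
```

View pics/g6.png

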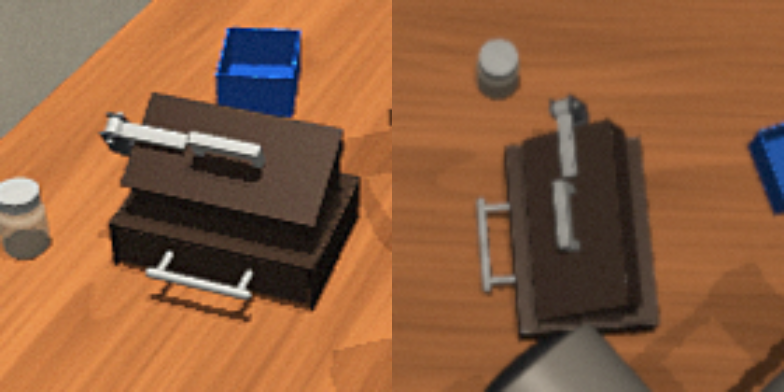

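Arm is down: measured slope 0.008 rad. One numeric check that the drawer is shut: fit the carcass box and compare it with the handle bar.

Run:
```python
from h import *
import fit
P=fit.clouds(5)
R=Ro.from_euler('z',-1.4605); L=R.inv().apply(P-[TO[0],TO[1],0])
k=(abs(L[:,0])<.14)&(abs(L[:,1])<.15)&(L[:,2]>.008)&(L[:,2]<.066)
x=fit.fit(P[k],[((-.085,-.12,0),(.085,.12,.062))],np.r_[TO[:2],0,-1.4605],fit.rz); print(x,"offset",R.inv().apply(x[0][:3]-[TO[0],TO[1],0]).round(4))
S=Ro.from_euler('z',-1.4605).inv().apply(P-[x[0][0],x[0][1],0])
b=S[(abs(S[:,1])<.05)&(S[:,0]<-.105)&(S[:,0]>-.2)&(S[:,2]>.032)&(S[:,2]<.05)]; print("bar",len(b),np.median(b,0).round(4))
```

```text
(array([ 5.76957201e-01, -6.07654738e-02, -2.15412261e-04, -1.45999279e+00]), 3050, np.float64(0.0015189516316401603)) offset [-0.009   0.0005 -0.0002]
bar 227 [-0.1217  0.0012  0.0394]
```

Run:
```python
from h import *
r.finish_job(); st()
```

```text
the job is handed in; nothing more can be done
the job is handed in; nothing more can be done
```

The socket set is packed away and the job is handed in. The last clock reading I took was 37.2 s. No verdict is reported.

**What I did:** I laid the small black ratchet flat in the tray and pushed the drawer shut. Then I set the lid on and swung the clamp arm down onto it. After that I moved the arm clear.

**Last checks:**

| Item | Measured | Limit |
|---|---|---|
| Lid position in tray frame | (-3.6, -0.5) mm; it slid to the lower wall as expected | 8 mm each way |
| Lid height | 34.5 mm | 30–38 mm |
| Lid tilt (measured before clamping) | about 0.0007 rad | 0.05 rad |
| Clamp arm angle | about 0.008 rad from the tray plane | 0.07 rad |
| Drawer handle bar | stand x ≈ -121.7 mm, against -120 mm when shut; it stopped against a 12 N push | 5 mm |
| Ratchet | lying flat near the centre when last seen, before the lid went on | – |
| Can, bin and jar | I never went near the can or bin. The jar and bin looked unmoved in the last pictures, but the can was not in the crop I viewed. | 30 mm |

**Disagreement:** my hand-read pixel for the drawer handle differed from the depth fit by about 10 mm. I relied on the depth fit and the firm stop.

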